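Index the soft-serve drive cover on its spring bar

ROBOT

A 6-joint arm with a two-finger parallel gripper is mounted at the origin on the work surface. World frame = base frame: x ahead of the robot, y to its left, z up, the work surface at z = 0. Lengths are in m, angles in rad, forces in N, time in s.
With the tool pointing down it reaches from about 0.375 to 0.75 m from the base axis. Payload 9 kg.
Tool frame: the origin (TCP) lies at the very end of the fingers, on their centre line; the grasp point (between the pads) lies 19 mm behind it; z points along the fingers, y is the direction in which the jaws open and shut (so a half turn about z gives the same grasp; the last joint's range is limited). The gripper opens to 85 mm and grips with 20 to 120 N. Pads are 22 mm wide; open, the fingers measure 114 mm over their backs; the gripper's body (76 mm by 85 mm) begins 54 mm behind the grasp point. The pads swing forward as they close: fully open they stand 13 mm farther back than shut.
Start: joints at [0.987, 0.104, 0.097, 1.564, 0, 1.353], TCP at [0.215, 0.56, 0.231] pointing down, gripper open.
Joint ranges: [-2.99, 2.99], [-0.84, 1.86], [-1.1, 1.16], [-1.84, 2.11], [-1.51, 1.56], [-3.14, 3.14]. Speed limits (rad/s): [2.22, 2.22, 2.57, 3.14, 3.14, 3.14].

INTERFACE

Orientations are given as a unit quaternion [w, x, y, z].
In Python, from plant import manip, cams, models gives the robot as it stands.
- The arm moves only by the shell command python3 -m creep 'ROWS' [FORCE]. ROWS is text: rows parted by semicolons, each of 7 numbers parted by spaces: the shift along the tool's x, y, z in cm, then the turn, a rotation vector about the tool's x, y, z in degrees, then the opening, from 0 (shut) to 1 (fully open). In form: tx ty tz wx wy wz fingers; .... A call has 1 to 5 rows; each row shifts and turns the pose as measured when the row begins, along the tool's axes as they then stand; what a row does not reach is not made up. A row lasts 1/8 s, in which the tool goes at most 62.5 mm and 10.7 degrees, less where a joint would pass 70% of its speed; a pose out of reach is approached as far as the arm can. A call with a gripper value outside its range is refused whole. The fingers move at their own pace and stop on an object; FORCE is the grip in N (left out, the last holds). Time passes only in rows, so rows that do not move let the fingers close. It gives the time, the measured TCP pose, the force and the opening at its end, in the units of the state.
- manip.sense(): the state, without advancing time (a new reading comes with each control period).
- cams.snapshot(name): name is "scene" or "side" or "wrist"; returns a dict with "frame" (480x640x3 uint8, red, green, blue), "fx", "fy", "cx", "cy" (pixels), "R" (3x3) and "t" (3): a world point X has camera coordinates R X + t. Camera axes: x right, y down, z forward; pixel columns grow to the right and rows downward; lengths in m; the calibration is good to about 2 mm. The wrist camera is an equidistant fisheye: a pixel r from the principal point sees the ray r / f radians off the axis. A picture is of the moment at which its call begins. There is no depth.
- manip.finish_job(): hands the job in, once; it reports no verdict.
Trained networks look in a picture, given as the dict that the camera call returned (one of the last four; its "shot" number tells which), for a name from the list of things; names that differ only in an ending like _2 or _b are one class to them, and where a whole thing is asked for, a point or a joint stands for the part that bears it (a point fixed in the world has none). Each returns a list of dicts, best first, with "confidence" (0 to 1); they miss things now and then, are a little off and sometimes report something else, mostly with a low value. They report only what shows in the picture. A call takes as long as a camera call. They do not tell look-alikes from the thing itself.
- models.cut_out(picture, label): "mask" (480x640 bool, what is visible of it) and "extent" ([left, top, right, bottom] in pixels, round what is visible of it).
The state is a dict: "time_s": time; "q": joint angles; "joint_vel": joint speeds; "joint_torque": joint torques, N m; "ee_pos": TCP position; "eef_rot": TCP orientation; "contact_force": force on the tool from outside, world axes, zero at the start; "wrist_torque": the same for the moment, N m; "gripper_width": finger opening in m.
Only numpy, scipy, OpenCV 4.12 (cv2) and the standard library are available. Lean on these libraries where they do the work, as an engineer would, in place of code of your own. Each camera call takes 0.05 s, during which the arm holds its last target. There are 200 camera calls.

TASK

On the blue service stand, turn the steel cover disc on its spigot, using its black finger post, until its flat edge faces the yellow spring bar and the bar has closed flush against the flat. Leave the disc lying flat on the stand, let go, and do not disturb the spare round cover or the red sauce bottle.

Things in the scene. Friction and masses are not known exactly. Their poses are not given: they have to be found in the camera images.
- cover: Loose steel disc (sizes in mm), radius 60, 10 thick, 0.7 kg, on a fixed 12 mm blue plate: top 22 mm above the bench. Origin: underside centre; x points to the middle of its flat (79 long, 45 from centre). Black upright post, 14 dia, 30 tall, at x = -40 mm, top at 52. Its 24 hole turns loosely on a fixed 20 spigot, top at 30. At first, 50 to 140 deg of clockwise turn (from above) are needed.
- bar_face (a point): Centre of the face of the yellow bar (100 x 16 x 10 mm, top 23 mm above bench). Its x points level from the spigot out through the bar, y along the bar. It slides along x; springs press it on the disc with about 5 N: 60 mm from the spigot on the round edge, 45 on the flat. A grey block behind it is 34 mm high. Plate and bar are slippery; turning the disc by its post takes 2 to 6 N.
- spare: Bystander: spare steel cover, fully round without a flat, radius 60 mm, 10 mm thick, with the same black post, loose on the bench beside the stand. Origin: centre of its underside, z up.
- sauce: Bystander: red sauce bottle, 56 mm diameter, 170 mm tall, standing loose on the bench beside the stand. Origin: centre of its underside, z up. An unlisted orange screwdriver lies on the stand's other side.
Things that resemble listed ones, but are neither listed nor needed, are in the scene too. What is shaped like the cover but orange is not meant.

How it is judged:
At the end, for the whole second after the job is handed in: Flat facing the bar within 10 degrees; bar face centre 35 to 52 mm from the disc centre along the flat's normal and within 14 mm of the flat's middle; disc flat (under 5 degrees), underside below 18 mm, at rest; sauce bottle upright (angle between the x axis of cover and the x axis of bar_face, either way round below 0.175 rad and x of bar_face in the frame of cover between 0.035 and 0.052 m and y of bar_face in the frame of cover between -0.014 and 0.014 m and angle between cover's own z axis and vertical below 0.08 rad and height (world z) of cover below 0.018 m and linear speed of cover below 0.02 m/s and angle between sauce's own z axis and vertical below 0.2 rad); the robot touches nothing.
It fails at once if the spare round cover is moved by more than 30 mm (distance of spare from where it was at the start of the episode above 0.03 m).
It fails at once if the sauce bottle is moved by more than 30 mm (distance of sauce from where it was at the start of the episode above 0.03 m).
It also fails if it takes over 38 s, if anything falls off the work surface, if the arm or the gripper's body presses on something with over 40 N, if the wrist force passes 120 N, or if a joint passes its speed limit or range.

## Working session

There is one attempt and no reset: what is moved stays moved. The work goes in short steps, Python scripts to look and compute and a shell command to move; the robot and the scene stay as the last step left them, time stands still between calls to the robot, and variables do not carry over. Pictures are saved under pics/ and viewed, about 8 in all and at most 12, crops included, and the job is handed in when it is done.

```bash
mkdir -p pics
cat > h.py <<'E'
import numpy as np, cv2
from plant import manip, cams, models
def ray(p,u,v):
    d=np.array([(u-p["cx"])/p["fx"],(v-p["cy"])/p["fy"],1.]); R=np.array(p["R"]); return -R.T@np.array(p["t"]), R.T@d
def at_z(p,u,v,z):
    c,d=ray(p,u,v); return c+d*(z-c[2])/d[2]
def proj(p,X):
    c=np.array(p["R"])@np.array(X)+np.array(p["t"]); return c[0]/c[2]*p["fx"]+p["cx"], c[1]/c[2]*p["fy"]+p["cy"]
def save(p,n): cv2.imwrite(f"pics/{n}.png",p["frame"][:,:,::-1])
E
python3 - <<'E'
from h import *
for n in("scene","side"):
    p=cams.snapshot(n); save(p,n+"1")
    c,d=ray(p,320,240); print(n,c.round(3),at_z(p,320,240,0.02).round(3))
    for l in("cover","bar_face","spare","sauce"):
        for r in models.cut_out(p,l)[:4]:
            m=r["mask"]; v,u=np.nonzero(m); print(l,round(r["confidence"],2),r["extent"],at_z(p,u.mean(),v.mean(),0.022).round(3))
print(manip.sense())
E
```

```text
scene [ 1.129 -0.15   0.779] [0.49  0.086 0.02 ]
cover 0.93 [304.1, 150.2, 360.3, 183.8] [0.303 0.186 0.022]
cover 0.91 [302.0, 208.4, 366.9, 264.4] [0.491 0.109 0.022]
cover 0.83 [153.3, 232.6, 211.7, 290.0] [ 0.443 -0.159  0.022]
cover 0.65 [382.4, 299.9, 458.9, 367.0] [0.745 0.156 0.022]
bar_face 0.65 [323.5, 244.9, 390.6, 295.6] [0.566 0.123 0.022]
spare 0.94 [381.9, 179.7, 445.1, 226.1] [0.472 0.288 0.022]
sauce 0.8 [444.1, 178.7, 488.6, 261.3] [0.565 0.352 0.022]
side [ 0.106 -0.671  0.657] [0.54  0.117 0.02 ]
cover 0.92 [150.8, 243.1, 212.6, 288.4] [0.28  0.168 0.022]
cover 0.6 [269.3, 233.9, 328.5, 271.4] [0.483 0.104 0.022]
cover 0.58 [305.1, 326.1, 383.0, 392.4] [ 0.417 -0.172  0.022]
cover 0.57 [363.9, 194.2, 418.9, 227.8] [0.72  0.139 0.022]
bar_face 0.88 [310.5, 222.0, 347.7, 254.2] [0.557 0.116 0.022]
spare 0.42 [268.8, 231.8, 327.1, 271.9] [0.483 0.104 0.022]
{'time_s': 0.5, 'q': array([ 9.87345863e-01,  1.04110998e-01,  9.72815951e-02,  1.56390650e+00,
       -5.65862111e-06,  1.35308328e+00]), 'joint_vel': array([-5.87761910e-04, -1.24870712e-03,  3.83314744e-04,  4.45769168e-04,
       -5.18087893e-05, -1.52833627e-03]), 'joint_torque': array([-1.05048101e-03, -5.56278884e+01,  5.03382075e+01,  1.73846151e-03,
       -3.24426528e-04,  8.71868679e-06]), 'ee_pos': array([0.21459387, 0.56033282, 0.2313141 ]), 'eef_rot': array([1.43862479e-05, 1.81851192e-01, 9.83326061e-01, 2.67160662e-05]), 'contact_force': array([-0.2804422 , -0.15984363, -0.19823162]), 'wrist_torque': array([0.01106336, 0.01213732, 0.02889691]), 'gripper_width': 0.08484527851915391}
```

View pics/scene1.png

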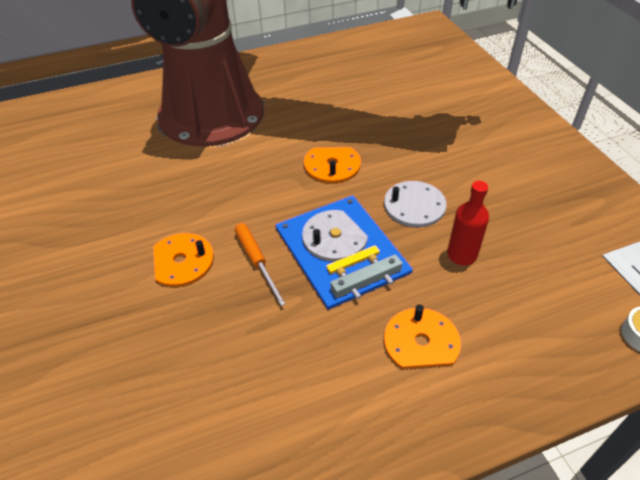

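View pics/side1.png

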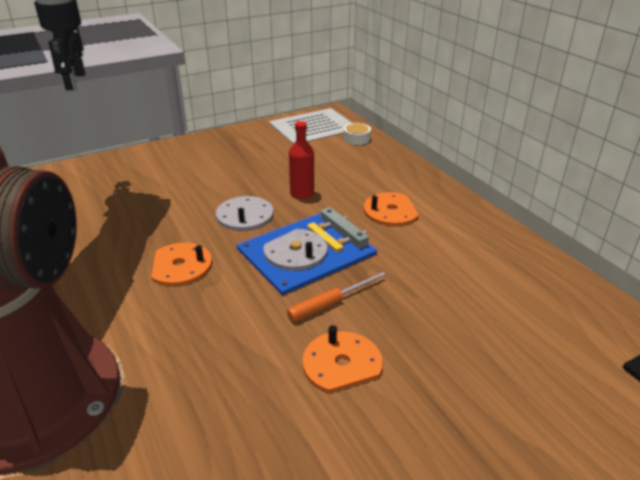

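The stand is at scene px (336,232) for the spigot, the post is at about (317,237), and the yellow bar at about (353,260). In the side view the spigot is at (295,244), the post at (309,249) and the bar at (325,235). Next I measure these precisely.

```bash
cat > m.py <<'E'
from h import *
def measure(names=("scene","side"),tag=None):
    P={}
    for n in names:
        p=cams.snapshot(n); f=p["frame"].astype(int); hsv=cv2.cvtColor(p["frame"],cv2.COLOR_RGB2HSV)
        if tag: 
            u0,v0=map(int,proj(p,[.5,.11,.02])); cv2.imwrite(f"pics/{tag}_{n}.png",cv2.resize(p["frame"][max(v0-70,0):v0+70,max(u0-90,0):u0+90,::-1],None,fx=4,fy=4,interpolation=cv2.INTER_CUBIC))
        uu,vv=np.meshgrid(range(640),range(480))
        c=proj(p,[.49,.11,.022]); near=np.hypot(uu-c[0],vv-c[1])<75
        disc=np.hypot(uu-c[0],vv-c[1])<36
        yel=near&(hsv[...,0]>24)&(hsv[...,0]<34)&(hsv[...,1]>150)&(hsv[...,2]>110)
        blk=disc&(f.max(2)<60)
        spg=disc&(hsv[...,0]>10)&(hsv[...,0]<24)&(hsv[...,1]>70)
        o={}
        for k,m in(("yel",yel),("blk",blk),("spg",spg)):
            nl,lab,st,ce=cv2.connectedComponentsWithStats(m.astype(np.uint8))
            if nl<2: print(n,k,"none"); continue
            i=1+np.argmax(st[1:,4]); v,u=np.nonzero(lab==i); o[k]=(u,v); print(n,k,st[i],ce[i].round(1))
        P[n]=(p,o)
    return P
def tri(rs):
    A=np.zeros((3,3));b=np.zeros(3)
    for c,d in rs:
        d=d/np.linalg.norm(d);M=np.eye(3)-np.outer(d,d);A+=M;b+=M@c
    return np.linalg.solve(A,b)
E
python3 - <<'E'
from m import *
P=measure(tag="z1")
for k,z in(("spg",.029),("blk",.037),("yel",.0215)):
    rs=[]
    for n,(p,o) in P.items():
        if k in o:
            u,v=o[k]; rs.append(ray(p,u.mean(),v.mean())); print(k,n,at_z(p,u.mean(),v.mean(),z).round(4))
            if k=="yel":
                X=np.array([at_z(p,a,b,z)[:2] for a,b in zip(u,v)]);C=np.cov(X.T);w,V=np.linalg.eigh(C);print("dir",V[:,1],np.sqrt(12*w))
    if len(rs)>1: print(k,"tri",tri(rs).round(4))
E
```

```text
scene yel [328 247  50  24 344] [352.2 258.3]
scene blk [314 230   6  14  72] [316.2 236.8]
scene spg [306 200  30  12  86] [320.6 204. ]
side yel none
side blk [306 243   6  15  77] [308.6 250. ]
side spg [268 213  42  18 269] [287.5 219.3]
spg scene [0.4119 0.1179 0.029 ]
spg side [0.5114 0.1996 0.029 ]
spg tri [0.4689 0.0994 0.0949]
blk scene [0.4946 0.0772 0.037 ]
blk side [0.4949 0.0777 0.037 ]
blk tri [0.4947 0.0772 0.0373]
yel scene [0.5531 0.1224 0.0215]
dir [-0.10081083  0.99490561] [0.01445751 0.09567328]
```

View pics/z1_scene.png

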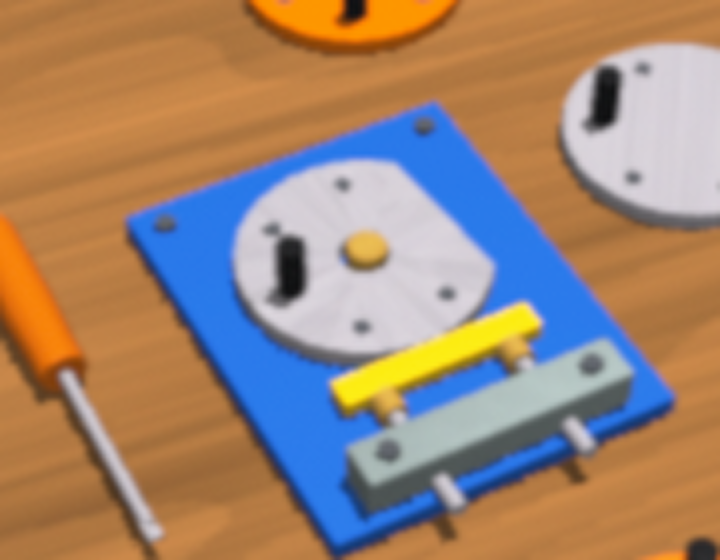

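Post is at (0.4947, 0.0772) and the two cameras agree. Bar is at (0.553, 0.122) with normal about 5.8°, which puts the spigot at about (0.485, 0.116). The post radius then comes to 39.5 mm (40 expected). The crop shows the flat at zoom px (445,215), so the flat is at about 104° and about 98° clockwise are needed. I'll cage the post with its jaws tangential, using the half-turned wrist branch so joint 6 stays in range.

```bash
python3 -m creep '-4.34 -3.51 0 0 0 0 1;-4.34 -3.51 0 0 0 0 1;-4.34 -3.51 0 0 0 0 1;-4.34 -3.51 0 0 0 0 1;-4.34 -3.51 0 0 0 0 1' 20
python3 -m creep '-4.34 -3.51 0 0 0 0 0.5;-4.34 -3.51 0 0 0 0 0.5;-4.34 -3.51 0 0 0 0 0.5;-4.34 -3.51 0 0 0 0 0.5;-4.34 -3.51 0 0 0 0 0.5'
python3 -m creep '0 0 1 0 0 -10.4 0.5;0 0 1 0 0 -10.4 0.5;0 0 1 0 0 -10.4 0.5;0 0 1 0 0 -10.4 0.5;0 0 1 0 0 -10.4 0.5'
python3 -m creep '0 0 1 0 0 -10.4 0.5;0 0 1 0 0 -10.4 0.5;0 0 1 0 0 -10.4 0.5;0 0 1 0 0 -10.4 0.5;0 0 1 0 0 -10.4 0.5'
cat >> h.py <<'E'
from scipy.spatial.transform import Rotation as Rt
S=np.array([.4853,.1156]); 
def togo(tx,ty,tz,yaw):
    s=manip.sense(); q=s["eef_rot"]; R=Rt.from_quat(np.r_[q[1:],q[0]]).as_matrix(); p=s["ee_pos"]
    y=np.degrees(np.arctan2(R[1,1],R[0,1])); d=(yaw-y+180)%360-180
    print("t",round(s["time_s"],2),"pos",p.round(4),"yaw",y.round(1),"tilt",np.degrees(np.arccos(-R[2,2])).round(2),"shift cm",(R.T@(np.array([tx,ty,tz])-p)*100).round(2),"wz",round(-d,1),"F",s["contact_force"].round(1),"w",s["gripper_width"].round(4),"q6",s["q"][5].round(2))
    return R
E
python3 -c "
from h import *
togo(.4947,.0772,.10,194)"
```

```text
time_s: 1.23
ee_pos: [0.3567, 0.315, 0.2306]
eef_rot: [0.001, 0.178, 0.984, 0.0]
contact_force: [1.6, 1.1, 0.9]
gripper_width: 0.0853
time_s: 1.85
ee_pos: [0.502, 0.0658, 0.2322]
eef_rot: [0.003, 0.178, 0.984, 0.001]
contact_force: [1.2, -0.3, 0.2]
gripper_width: 0.0426
time_s: 2.48
ee_pos: [0.5047, 0.0609, 0.1814]
eef_rot: [0.004, -0.281, 0.96, -0.001]
contact_force: [-0.4, -1.2, -0.2]
gripper_width: 0.0427
time_s: 3.1
ee_pos: [0.5053, 0.0608, 0.1302]
eef_rot: [0.003, -0.684, 0.729, -0.003]
contact_force: [0.7, 0.1, -0.2]
gripper_width: 0.0431Traceback (most recent call last):
  File "<string>", line 3, in <module>
    togo(.4947,.0772,.10,194)
    ~~~~^^^^^^^^^^^^^^^^^^^^^
  File "h.py", line 15, in togo
    print("t",round(s["time_s"],2),"pos",p.round(4),"yaw",y.round(1),"tilt",np.degrees(np.arccos(-R[2,2])).round(2),"shift cm",(R.T@(np.array([tx,ty,tz])-p)*100).round(2),"wz",round(-d,1),"F",s["contact_force"].round(1),"w",s["gripper_width"].round(4),"q6",s["q"][5].round(2))
                                                                                                                                                                                                                                ^^^^^^^^^^^^^^^^^^^^^^^^
AttributeError: 'float' object has no attribute 'round'
```

```bash
sed -i 's/s\["gripper_width"\].round(4)/round(s["gripper_width"],4)/' h.py
python3 -c "
from h import *
togo(.4947,.0772,.10,194)"
```

```text
t 3.1 pos [0.5053 0.0608 0.1302] yaw 176.3 tilt 0.5 shift cm [-1.56  1.18  3.02] wz -17.7 F [ 0.7  0.1 -0.2] w 0.0431 q6 -1.65
```

```bash
python3 -m creep '-1.5 1.2 1 0 0 -8.9 0.4;0 0 1 0 0 -8.9 0.4;0 0 1 0 0 0 0.4;0 0 0 0 0 0 0.4' >/dev/null
python3 -c "
from h import *
togo(.4947,.0772,.032,194)
p=cams.snapshot('side');save(p,'s2')
u,v=map(int,proj(p,[.49,.11,.05]));cv2.imwrite('pics/s2c.png',cv2.resize(p['frame'][v-80:v+70,u-90:u+90,::-1],None,fx=3,fy=3))"
```

```text
t 3.6 pos [0.4938 0.0769 0.0985] yaw -165.5 tilt 0.46 shift cm [-0.02 -0.04  6.66] wz 0.5 F [ 0.1  0.5 -0.8] w 0.0344 q6 -1.93
```

View pics/s2c.png

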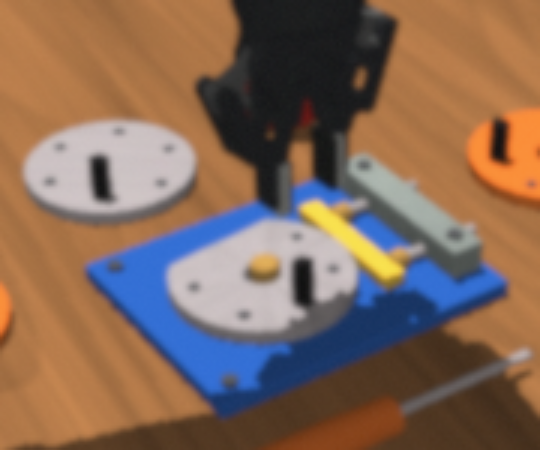

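The side crop shows the open fingertips straddling the point above the post: fingers at about (270,190) and (330,170), post at (303,275). The bar and block are clear. Descending.

```bash
python3 -m creep '0 0 2.2 0 0 0 0.4;0 0 2.2 0 0 0 0.4;0 0 2.2 0 0 0 0.4;0 0 0 0 0 0 0.22;0 0 0 0 0 0 0.22'
python3 -c "
from h import *
togo(.4947,.0772,.032,194)"
```

```text
time_s: 4.28
ee_pos: [0.4972, 0.076, 0.035]
eef_rot: [-0.004, 0.788, -0.616, 0.005]
contact_force: [-0.7, -0.1, -0.8]
gripper_width: 0.0189
t 4.28 pos [0.4972 0.076  0.035 ] yaw -166.1 tilt 0.74 shift cm [-0.17  0.21  0.3 ] wz -0.1 F [-0.7 -0.1 -0.8] w 0.0189 q6 -1.92
```

```bash
python3 -m creep '-0.2 0.7 0.3 0 0 10 0.22;-0.06 0.7 0 0 0 10 0.22;-0.06 0.7 0 0 0 10 0.22;-0.06 0.7 0 0 0 10 0.22' | tail -3
cat >> h.py <<'E'
def arc(a):
    a=np.radians(a); t=S+.04*np.array([np.cos(a),np.sin(a)]); togo(*t,.032,np.degrees(a)-90)
    s=manip.sense(); d=s["ee_pos"][:2]-S; print("tcp polar",np.hypot(*d).round(4),np.degrees(np.arctan2(d[1],d[0])).round(1))
E
python3 -c "
from h import *
arc(-126)"
```

```text
eef_rot: [0.012, -0.519, 0.855, -0.008]
contact_force: [5.5, -3.6, -4.6]
gripper_width: 0.019
t 4.78 pos [0.4767 0.0794 0.0384] yaw 152.5 tilt 1.66 shift cm [0.35 1.52 0.59] wz 8.5 F [ 5.5 -3.6 -4.6] w 0.019 q6 -1.2
tcp polar 0.0373 -103.4
```

```bash
cat >> h.py <<'E'
def fix(a):
    s=manip.sense(); q=s["eef_rot"]; R=Rt.from_quat(np.r_[q[1:],q[0]]); y=np.radians(a-90)
    Y=np.array([np.cos(y),np.sin(y),0]);Z=np.array([0,0,-1.]);T=np.c_[np.cross(Y,Z),Y,Z]
    print("rotvec deg",np.degrees((R.inv()*Rt.from_matrix(T)).as_rotvec()).round(1)); arc(a)
E
python3 -c "
from h import *
fix(-118)"
```

```text
rotvec deg [-1.5  0.7  0.5]
t 4.78 pos [0.4767 0.0794 0.0384] yaw 152.5 tilt 1.66 shift cm [0.39 0.96 0.61] wz 0.5 F [ 5.5 -3.6 -4.6] w 0.019 q6 -1.2
tcp polar 0.0373 -103.4
```

```bash
python3 -m creep '0.3 0.6 0.5 -1.5 0.7 0 0.22;0 0.8 0.2 -0.5 0 8 0.22;-0.06 0.8 0 0 0 8 0.22;-0.06 0.8 0 0 0 8 0.22' | tail -2
python3 -c "
from h import *
fix(-150)"
```

```text
contact_force: [1.4, -9.7, -3.2]
gripper_width: 0.0187
rotvec deg [-0.6  0.2  7.7]
t 5.28 pos [0.4595 0.0895 0.0385] yaw 127.7 tilt 0.59 shift cm [0.32 1.03 0.64] wz 7.7 F [ 1.4 -9.7 -3.2] w 0.0187 q6 -0.74
tcp polar 0.0367 -134.7
```

```bash
python3 -m creep '0.2 0.5 0.5 -0.5 0 4 0.22;0 0.3 0.5 0 0 0 0.22' | tail -2
python3 -c "
from h import *
fix(-150)
from m import measure
P=measure(tag='z3')"
```

```text
contact_force: [3.2, -8.1, 5.5]
gripper_width: 0.0187
rotvec deg [-0.6  0.4  3.5]
t 5.53 pos [0.4573 0.0921 0.0327] yaw 123.5 tilt 0.7 shift cm [0.36 0.66 0.06] wz 3.5 F [ 3.2 -8.1  5.5] w 0.0187 q6 -0.66
tcp polar 0.0366 -140.0
scene yel [328 247  51  25 354] [352.1 258.9]
scene blk [303 200  25  28 315] [315.5 212.6]
scene spg [331 228  11   9  82] [335.4 232. ]
side yel [315 226  26  22 132] [327.2 237. ]
side blk [268 213  50  47 971] [291.7 230.5]
side spg [311 224  24  25 125] [321.7 232.8]
```

View pics/z3_scene.png

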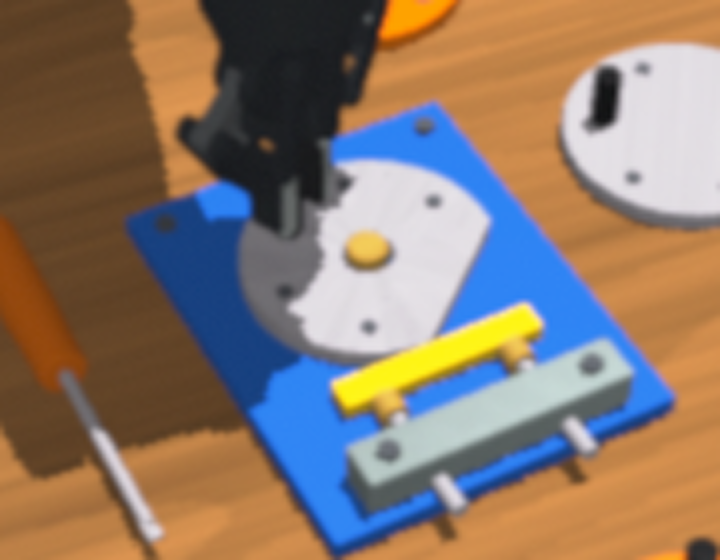

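The crop shows the disc flat and turned. The flat is now at about px (465,280) at the right, and the post is still between the fingers at (300,210). About 40° remain.

```bash
python3 -m creep '0.2 0.7 0 -0.6 0 8 0.22;0 0.8 0.1 -0.5 0 8 0.22;-0.06 0.8 0.2 -0.5 0 8 0.22;-0.06 0.8 0.2 0 0 8 0.22' | tail -2
python3 -c "
from h import *
fix(-178)"
```

```text
contact_force: [-0.9, -11.9, 3.9]
gripper_width: 0.0188
rotvec deg [ 0.9  0.4 -1.2]
t 6.12 pos [0.4496 0.1179 0.033 ] yaw 90.8 tilt 1.03 shift cm [ 0.43 -0.37  0.1 ] wz -1.2 F [ -0.9 -11.9   3.9] w 0.0188 q6 -0.05
tcp polar 0.0358 176.3
```

```bash
python3 -c "
from h import *
from m import measure
P=measure(tag='z4')"
```

```text
scene yel [324 242  51  24 351] [348.1 253.5]
scene blk [312 201  12  17  83] [318.7 207.9]
scene spg [330 228  12   9  86] [335.2 232.1]
side yel [305 226  30  24 152] [319.9 237.9]
side blk [270 215  27  40 573] [281.5 230.7]
side spg [289 213  21   7  89] [298.5 215.1]
```

View pics/z4_scene.png

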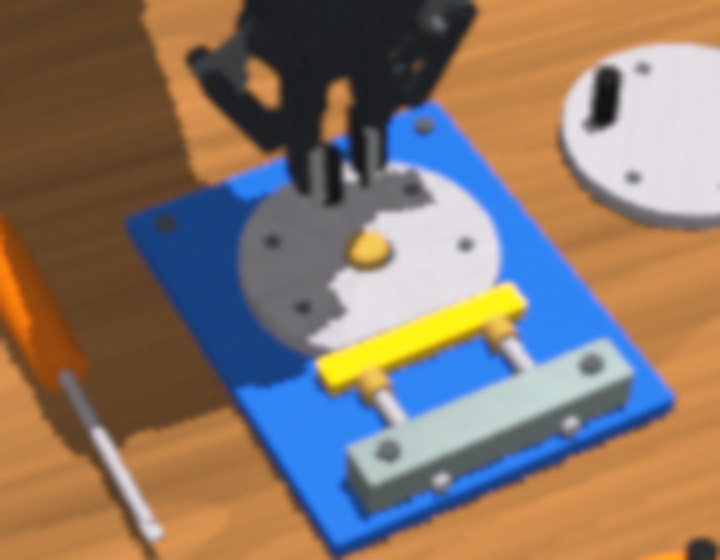

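The crop shows the bar extended and closed on the flat (bar at about (420,335), with long rods showing behind it). Now I open and withdraw straight up.

```bash
python3 -m creep '0.1 -0.2 0 0 0 0 0.36;0 0 0 0 0 0 0.36;0 0 -1.5 0 0 0 0.36;0 0 -3 0 0 0 0.36;0 0 -5 0 0 0 0.36' | tail -2
python3 -m creep '0 0 -5 0 0 0 0.36;0 0 -3 0 0 0 0.36;0 0 0 0 0 0 0.36'
python3 - <<'E'
from m import *
P=measure(tag="z5")
p,o=P["scene"]; u,v=o["yel"]
X=np.array([at_z(p,a,b,.0215)[:2] for a,b in zip(u,v)]); w,V=np.linalg.eigh(np.cov(X.T)); m=X.mean(0)
n=V[:,0]*np.sign(V[0,0]); print("bar",m.round(4),"normal deg",np.degrees(np.arctan2(n[1],n[0])).round(1),"dims",np.sqrt(12*w).round(4))
u,v=o["spg"]; s=at_z(p,u.mean(),v.mean(),.029)[:2]; print("spigot",s.round(4),"face x from spigot",((m-s)@n-.008).round(4))
u,v=o["blk"]; b=at_z(p,u.mean(),v.mean(),.037)[:2]; d=s-b; print("post",b.round(4),np.hypot(*d).round(4),"flat deg",np.degrees(np.arctan2(d[1],d[0])).round(1))
pb=at_z(P["side"][0],P["side"][1]["blk"][0].mean(),P["side"][1]["blk"][1].mean(),.037); print("post side",pb.round(4))
E
```

```text
contact_force: [1.3, -0.3, 0.2]
gripper_width: 0.0306
time_s: 7.22
ee_pos: [0.4474, 0.1125, 0.22]
eef_rot: [0.006, -0.015, 1.0, 0.009]
contact_force: [0.3, 0.3, -0.3]
gripper_width: 0.0309
scene yel [324 241  50  25 341] [348.  252.9]
scene blk [323 207   5  14  65] [324.9 213.8]
scene spg [307 200  29  11  90] [320.8 204. ]
side yel [304 227  30  23 140] [318.6 237.9]
side blk [274 240   6  15  68] [276.5 247.2]
side spg [268 213  42  18 269] [287.5 219.3]
bar [0.5389 0.1207] normal deg 5.9 dims [0.0147 0.0972]
spigot [0.4121 0.1183] face x from spigot 0.1184
post [0.4468 0.113 ] 0.0351 flat deg 171.4
post side [0.447  0.1141 0.037 ]
```

View pics/z5_scene.png

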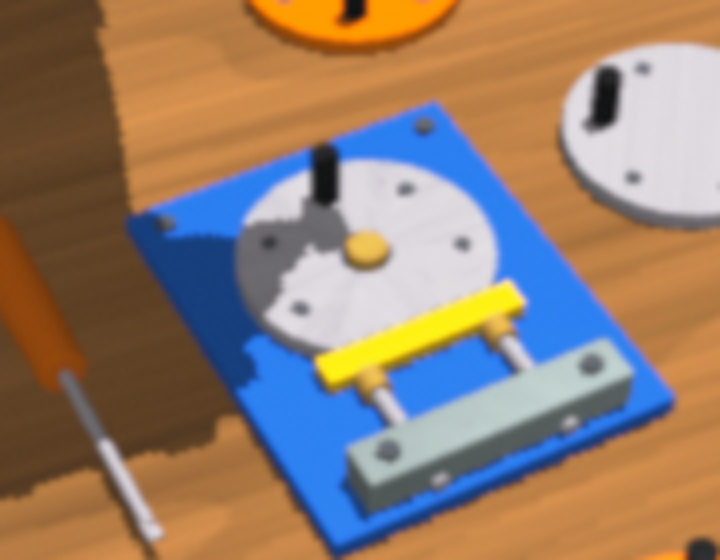

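The bar moved 14.4 mm (15 expected), putting its face about 45 mm from the spigot. The post is at (0.447, 0.1135), so the flat is at about 3–5° against the bar normal's 5.9°. The fingers are clear and the disc lies flat. (The spigot detector latched onto the orange disc this time, so I ignored its spigot line and the numbers derived from it.)

Run:
```python
from h import *
p=cams.snapshot("scene")
for l in("spare","sauce"): print(l,[(round(r["confidence"],2),r["extent"]) for r in models.cut_out(p,l)[:1]])
s=at_z(p,335.3,232.05,.030); b=np.array([.4468,.1135]); d=s[:2]-b; print(s.round(4),np.hypot(*d).round(4),np.degrees(np.arctan2(d[1],d[0])).round(1))
print(manip.finish_job())
```

```text
spare []
sauce [(0.79, [446.7, 178.6, 486.0, 261.3])]
[0.4909 0.1158 0.03  ] 0.0441 3.0
the job is handed in; nothing more can be done
None
```

I turned the cover disc about 98° clockwise by its post, using loosely closed fingers. The yellow bar then closed on the flat. I let go, lifted clear and handed the job in at about 7.4 s; the hand-in reported no verdict.

**Last checks that agreed:**
- **Bar:** it moved in 14.4 mm (15 expected), so its face is about 45 mm from the spigot.
- **Flat:** its direction is about 3°, against 5.9° for the bar's normal, so it is within the 10° limit.
- **Disc and gripper:** the last picture shows the disc flat on the plate and the bar against it. The contact force was about 0 after release.
- **Sauce bottle:** it has the same picture extent as at the start, to within 3 pixels.

**Checks that failed or disagreed:**
- **Spare cover:** the network did not find it in the final picture. In the crop viewed just before, it looked unmoved.
- **Spigot position:** the automatic spigot detector locked onto an orange disc, so I discarded its numbers. A fix from the spigot's earlier pixel gave a post radius of 44 mm instead of 40. It is about 5 mm off the position worked out from the bar, but both give about the same angle.

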